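# Load the candy carrier and latch the coder tray

### The job

Gently set the carrier with the blue-and-green globe sweets flat into the pocket of the coding machine's tray while the tray is out, then push the tray gently into the machine until its push-push catch takes, let go and make sure that it stays in. Do not force the tray against its end stop, and leave the eyeball-sweets carrier, the tape roll and the spray bottle where they are.

Things in the scene. Friction and masses are not known exactly. Their poses are not given: they have to be found in the camera images.
- coder: fixed coding machine: base plate 260 x 150 x 12 mm, white head over its rear half. Origin: centre of the underside; x points the way the tray is pushed in, z up. Head: x = 0 to 130, y = -75 to 75 mm, up to 144 mm above the bench, hollow, open in front: 126 mm wide, up to 82 mm above the bench. Side rails beside the tray (y = 64 to 73 mm) are 26 mm high.
- tray (a joint): how far the blue tray is pushed in along coder x, m; 0 = fully out (start; a spring of 4 N, rising to 10 N, pushes it out). Push-push catch: pushed deep enough (29 to 55 mm, hidden, differs each time) and let go, it comes back 6 to 9 mm and stays caught, reading 22 to 49 mm; let go too early it springs out. A second full push frees it.
- tray_front (a point): centre of the outer face of the tray's orange front plate (110 mm wide, 14 to 50 mm above the bench; this point at 34 mm); axes as the coder's; push here along x. Moves with the tray. About 1 mm behind the catching depth a rubber end stop begins, on which the force rises 8 N per mm over the spring's 7 to 10 N; over 25 N on the tray is forcing it.
- tray_pocket (a point): centre of the floor of the tray's open pocket, 20 mm above the bench, 58 mm behind the front plate's face; axes as the coder's. Pocket 86 mm long (x), 66 mm wide (y), walls 10 mm high; the front plate rises 30 mm above its floor. With the tray out the head begins 62 mm behind this point. Moves with the tray.
- earth_carrier: pale grey rigid carrier, 120 g, base 80 (x) x 60 (y) x 6 mm, with six blue, green-topped globe sweets in two rows (to 16 mm above the underside) and an upright green grip fin along x in the middle, 50 mm long, 12 mm wide, up to 48 mm above the underside. Origin: centre of the underside, z up. Stands on the bench; either way round in the pocket will do.
- eye_carrier: the same carrier with white eyeball sweets and a pink fin, standing on the bench: not wanted, leave alone. Origin: centre of the underside.
- tape_roll: white tape roll lying flat, 90 mm across, 24 mm high. Origin: centre of the underside. Leave alone.
- spray_bottle: clear bottle with a blue cap, 60 mm across, about 150 mm high. Origin: centre of the underside. Leave alone.
Not all that is in view belongs to the job. Leave any orange look-alike of the earth_carrier alone.

How it is judged:
On the way, in this order (a step that is already met when the one before it is completed fails the run):
1. the globe-sweets carrier lies flat in the pocket of the tray, let go, with the tray still out (horizontal distance between earth_carrier and tray_pocket below 0.007 m and z of earth_carrier in the frame of tray_pocket below 0.003 m and angle between earth_carrier's own z axis and vertical below 0.06 rad and contact force between the fingers and earth_carrier below 0.1 N and value of joint tray below 0.015 m), for 0.2 s.
2. the tray has been pushed in and stays caught with nothing touching it (value of joint tray above 0.018 m and contact force between each of the arm, the fingers and tray below 0.1 N and velocity of joint tray between -0.005 and 0.005 m/s), for 0.4 s.
At the end, for the whole second after the job is handed in: the tray is caught in the machine (reading over 18 mm, at rest) and the globe-sweets carrier lies flat in its pocket (within 7 mm of its centre, under 3 mm above its floor, tilted under 0.06 rad), at rest (value of joint tray above 0.018 m and velocity of joint tray between -0.005 and 0.005 m/s and horizontal distance between earth_carrier and tray_pocket below 0.007 m and z of earth_carrier in the frame of tray_pocket below 0.003 m and angle between earth_carrier's own z axis and vertical below 0.06 rad and linear speed of earth_carrier below 0.02 m/s); the robot touches nothing.
It fails at once if the tray is forced: the robot pushes on it with more than 25 N (contact force between any of the fingers, the arm and tray above 25 N).
It fails at once if the carrier is rammed against the tray with more than 60 N (contact force between earth_carrier and tray above 60 N).
It fails at once if the eyeball-sweets carrier is shifted by more than 15 mm (distance of eye_carrier from where it was at the start of the episode above 0.015 m).
It fails at once if the tape roll is shifted by more than 15 mm (distance of tape_roll from where it was at the start of the episode above 0.015 m).
It fails at once if the spray bottle is shifted by more than 15 mm or tipped (distance of spray_bottle from where it was at the start of the episode above 0.015 m or angle between spray_bottle's own z axis and vertical above 0.3 rad).
It also fails if it takes over 70 s, if anything falls off the work surface, if the arm or the gripper's body presses on something with over 40 N, if the wrist force passes 120 N, or if a joint passes its speed limit or range.

### The arm

A 7-joint arm with a two-finger parallel gripper is mounted at the origin on the work surface. World frame = base frame: x ahead of the robot, y to its left, z up, the work surface at z = 0. Lengths are in m, angles in rad, forces in N, time in s.
With the tool pointing down it reaches from about 0.4 to 0.875 m from the base axis. Payload 6.5 kg.
Tool frame: the origin (TCP) lies between the finger pads; the fingertips stand 17 mm ahead of it and the grasp point (between the pads) lies 2 mm behind it; x points along the fingers, y is the direction in which the jaws open and shut, and the axes are right-handed (so a half turn about x gives the same grasp; the last joint's range is limited). The gripper opens to 88 mm and grips with 3 to 60 N. Pads are 18 mm wide; open, the fingers measure 123 mm over their backs; the gripper's body (75 mm by 187 mm) begins 45 mm behind the grasp point.
Start: joints at [-1.196, 0.536, -0.004, 1.538, 0.003, 1.067, -0.071], TCP at [0.277, 0.588, 0.256] pointing down, gripper open.
Joint ranges: [-2.7, 2.7], [-0.37, 2.16], [-1.27, 1.26], [0.24, 2.4], [-1.31, 4.45], [0.19, 1.91], [-2.76, 2.76]. Speed limits (rad/s): [2.39, 2.39, 3.14, 3.14, 3.14, 3.14, 3.14].

### API

Orientations are given as a unit quaternion [w, x, y, z].
In Python, from rig import observe, capture, hand_in gives the robot as it stands. The module is installed in compiled form; this text tells all that it offers.
- The arm moves only by the tool step_arm, never from a script. Its argument "increments" is a list of rows, each an object of numbers: "jaw": the opening, from 0 (shut) to 1 (fully open); "tx", "ty", "tz": the shift along the tool's x, y, z in mm; "wx", "wy", "wz": the turn, a rotation vector about the tool's x, y, z in rad. A call has 1 to 20 rows; each row shifts and turns the commanded pose from where the row before left it, along the tool's axes as they then stand; what a row does not reach is not made up. A row lasts 1/12 s, in which the tool goes at most 41.7 mm and 7.16 degrees, less where a joint would pass 70% of its speed; a pose out of reach is approached as far as the arm can. A call is refused whole if a number of a shift passes 41.7 or a number of a turn 0.125, either way. A call with a gripper value outside its range is refused whole. The fingers move at their own pace and stop on an object; "newtons" is the grip in N (left out, the last holds). Time passes only in rows, so rows that do not move let the fingers close. It gives the time, the measured TCP pose, the force and the opening at its end, in the units of the state.
- observe(): the state, without advancing time (a new reading comes with each control period).
- capture(name): name is "side" or "top"; returns a dict with "pixels" (480x640x3 uint8, red, green, blue), "fx", "fy", "cx", "cy" (pixels), "R" (3x3) and "t" (3): a world point X has camera coordinates R X + t. Camera axes: x right, y down, z forward; pixel columns grow to the right and rows downward; lengths in m; the calibration is good to about 2 mm. A picture is of the moment at which its call begins. There is no depth.
- hand_in(): hands the job in, once; it reports no verdict.
The state is a dict: "t": time; "joint_positions": joint angles; "joint_velocities": joint speeds; "tau": joint torques, N m; "position": TCP position; "tcp_rot": TCP orientation; "wrist_force": force on the tool from outside, world axes, zero at the start; "wrist_torque": the same for the moment, N m; "opening": finger opening in m.
Only numpy, scipy, OpenCV 4.12 (cv2) and the standard library are available. Lean on these libraries where they do the work, as an engineer would, in place of code of your own. Each camera call takes 0.05 s, during which the arm holds its last target. There are 200 camera calls.

## Working session

There is one attempt and no reset: what is moved stays moved. The work goes in short steps, Python scripts to look and compute and a tool call to move; the robot and the scene stay as the last step left them, time stands still between calls to the robot, and variables do not carry over. Pictures are saved under pics/ and viewed, about 8 in all and at most 12, crops included, and the job is handed in when it is done.

Besides the shell and the picture viewer there is one more tool, called after "Request:" in YAML: its name, and indented under it one key for each argument. step_arm: Moves the arm, as the interface text tells. Its arguments: {"type":"object","properties":{"increments":{"type":"array","items":{"type":"object","properties":{"jaw":{"type":"number"},"tx":{"type":"number"},"ty":{"type":"number"},"tz":{"type":"number"},"wx":{"type":"number"},"wy":{"type":"number"},"wz":{"type":"number"}}}},"newtons":{"type":"number"}},"required":["increments"]}

```bash
mkdir -p pics; cat > h.py <<'E'
import numpy as np, cv2, pickle
from rig import observe, capture, hand_in
def grab(n,tag):
    c=capture(n); c={k:np.array(v) if k in('pixels','R','t') else v for k,v in c.items()}
    pickle.dump(c,open(f'pics/{tag}.pkl','wb')); cv2.imwrite(f'pics/{tag}.png',c['pixels'][:,:,::-1]); return c
def load(tag): return pickle.load(open(f'pics/{tag}.pkl','rb'))
def ray(c,uv):
    u,v=uv; d=np.array([(u-c['cx'])/c['fx'],(v-c['cy'])/c['fy'],1.]); return -c['R'].T@c['t'], c['R'].T@d
def onz(c,uv,z):
    o,d=ray(c,uv); return o+d*(z-o[2])/d[2]
def proj(c,X):
    p=c['R']@np.asarray(X,float)+c['t']; return np.array([c['fx']*p[0]/p[2]+c['cx'],c['fy']*p[1]/p[2]+c['cy']])
def tri(a,ua,b,ub):
    o1,d1=ray(a,ua);o2,d2=ray(b,ub); s=np.linalg.lstsq(np.c_[d1,-d2],o2-o1,rcond=None)[0]
    p,q=o1+s[0]*d1,o2+s[1]*d2; return (p+q)/2,np.linalg.norm(p-q)
E
python3 - <<'E'
from h import *
for n in('top','side'):
    c=grab(n,n+'0'); print(n,c['fx'],c['fy'],c['cx'],c['cy'],c['R'].round(3).tolist(),(-c['R'].T@c['t']).round(3))
print(observe())
E
```

```text
top 483.07954160134335 483.07954160134335 316.34439451940403 237.73604567295547 [[-0.079, -0.997, -0.002], [-0.976, 0.078, -0.205], [0.205, -0.014, -0.979]] [0.415 0.059 0.822]
side 494.8066041819825 494.8066041819825 317.73374924462763 234.8393995658125 [[0.448, -0.894, 0.019], [-0.68, -0.355, -0.641], [0.58, 0.275, -0.767]] [ 0.025 -0.222  0.798]
{'t': 0.1, 'joint_positions': array([-1.19617659,  0.53707041, -0.00441461,  1.53872582,  0.00259765,
        1.06728704, -0.07120295]), 'joint_velocities': array([ 0.00026535, -0.00293629,  0.00039254, -0.00282781, -0.0014634 ,
        0.00027102, -0.00123025]), 'tau': array([ 2.69178185e-03, -5.72079742e+01,  9.93958935e-01, -2.52228928e+01,
       -5.61791018e-02,  1.34434743e-02,  1.21031752e-05]), 'position': array([0.27715015, 0.58739925, 0.25495876]), 'tcp_rot': array([ 0.68993098,  0.15405831,  0.69007669, -0.1550982 ]), 'wrist_force': array([ 0.31024507,  0.2818365 , -0.12427732]), 'wrist_torque': array([-0.01402595,  0.03994644,  0.03112949]), 'opening': 0.08790496544556689}
```

View pics/top0.png

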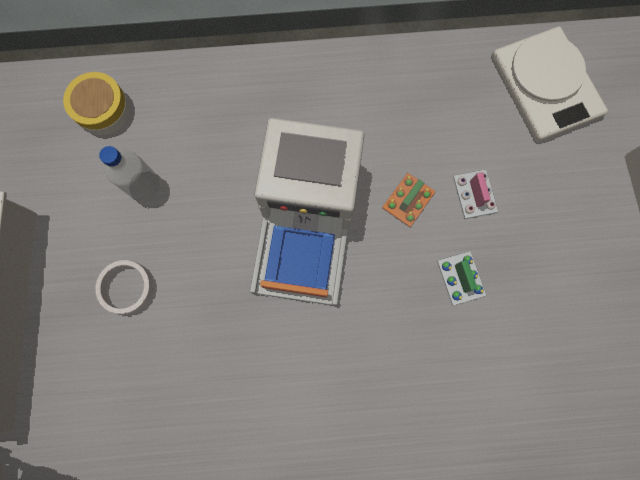

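View pics/side0.png

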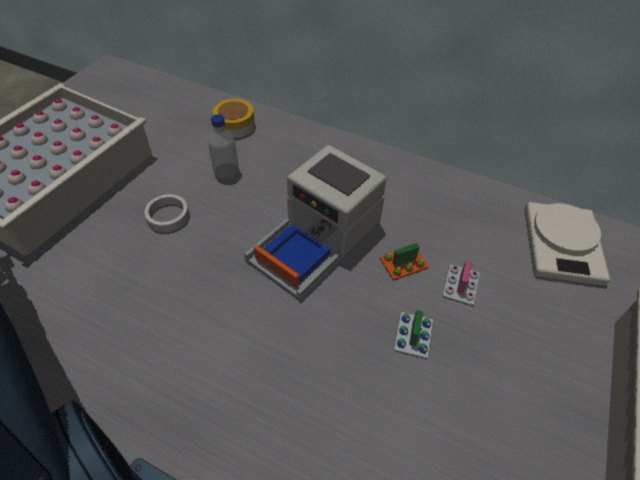

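The top view shows the globe carrier at about (462,278), the coder at (300,220) with the tray front (orange) at (295,289). The eye carrier is at (477,193) and the orange look-alike at (409,200). In the side view the globe carrier is at (415,335) and the tray front at (277,264).

```bash
python3 - <<'E'
from h import *
rois={'top':{'car':(430,245,495,312),'tray':(245,215,350,305)},'side':{'car':(388,302,442,364),'tray':(240,215,345,300)}}
out=[]
for n in rois:
    c=load(n+'0'); im=c['pixels']; hsv=cv2.cvtColor(im,cv2.COLOR_RGB2HSV).astype(int); H,S,V=hsv[...,0],hsv[...,1],hsv[...,2]
    def comps(m,roi,name,k=2):
        x0,y0,x1,y1=roi; mm=np.zeros(m.shape,np.uint8); mm[y0:y1,x0:x1]=m[y0:y1,x0:x1]
        cs=sorted(cv2.findContours(mm,0,1)[0],key=cv2.contourArea)[::-1][:k]
        for q in cs:
            print(n,name,cv2.contourArea(q),np.round(cv2.boxPoints(cv2.minAreaRect(q)),1).tolist())
    r=rois[n]
    comps((H>45)&(H<80)&(S>110),r['car'],'green',1)
    comps((H>100)&(H<130)&(S>120),r['tray'],'blue',2)
    comps((H<15)&(S>150),r['tray'],'orange',1)
    x0,y0,x1,y1=r['car']; print(n,'bench',hsv[y0+2,x0+2],hsv[y1-2,x1-2])
    comps((V>165)|(S>110),r['car'],'base',1)
    a=im[y0:y1,x0:x1]; x0,y0,x1,y1=r['tray']; b=im[y0:y1,x0:x1]
    f=lambda a:cv2.resize(a,(400,int(400*a.shape[0]/a.shape[1])),interpolation=cv2.INTER_CUBIC)[:300] if 0 else cv2.resize(a,(400,300),interpolation=cv2.INTER_CUBIC)
    out.append(np.hstack([f(a),f(b)]))
cv2.imwrite('pics/crops.png',np.vstack(out)[:,:,::-1])
E
```

```text
top green 136.0 [[459.29998779296875, 258.8999938964844], [468.1000061035156, 255.60000610351562], [480.3999938964844, 288.1000061035156], [471.70001220703125, 291.3999938964844]]
top blue 3259.0 [[264.5, 279.6000061035156], [272.70001220703125, 224.89999389648438], [334.3999938964844, 234.3000030517578], [326.20001220703125, 288.8999938964844]]
top orange 38.0 [[292.8999938964844, 290.29998779296875], [293.70001220703125, 285.3999938964844], [326.29998779296875, 290.20001220703125], [325.5, 295.20001220703125]]
top bench [ 12   9 143] [ 15  11 143]
top base 1390.5 [[437.79998779296875, 260.3999938964844], [470.20001220703125, 249.60000610351562], [485.29998779296875, 294.8999938964844], [452.8999938964844, 305.70001220703125]]
side green 124.0 [[411.8999938964844, 335.3999938964844], [415.5, 310.3999938964844], [422.0, 311.29998779296875], [418.3999938964844, 336.29998779296875]]
side blue 1822.5 [[263.3999938964844, 247.6999969482422], [292.6000061035156, 215.60000610351562], [331.6000061035156, 251.10000610351562], [302.3999938964844, 283.20001220703125]]
side orange 543.0 [[249.5, 253.1999969482422], [256.29998779296875, 243.8000030517578], [302.70001220703125, 277.5], [295.79998779296875, 287.0]]
side bench [165   5  98] [150   5  97]
side base 124.0 [[411.8999938964844, 335.3999938964844], [415.5, 310.3999938964844], [422.0, 311.29998779296875], [418.3999938964844, 336.29998779296875]]
```

View pics/crops.png

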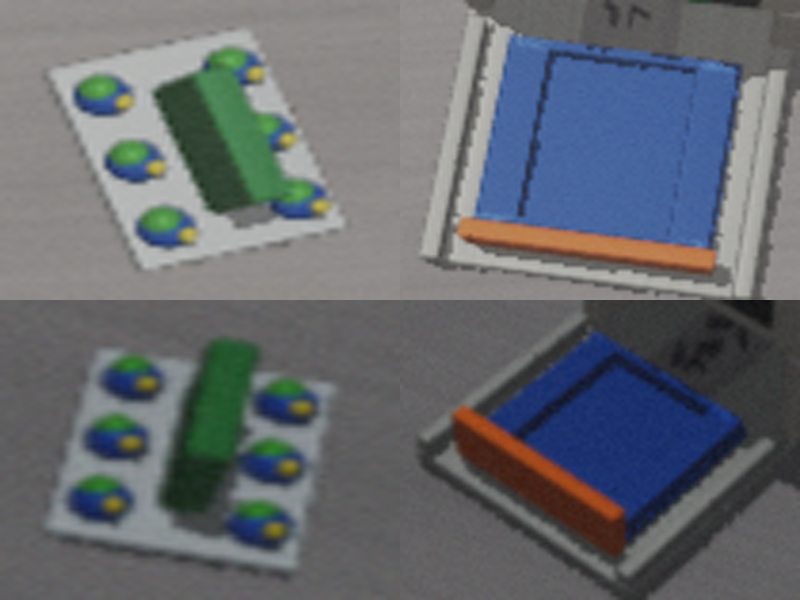

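The crops show the carrier's base and fin top, and the tray with its open pocket (dark wall edges) and the orange plate, all unobstructed. I'll triangulate corners.

```bash
python3 - <<'E'
from h import *
T,S=load('top0'),load('side0')
def px(roi,p,off):
    x0,y0,x1,y1=roi; return ((p[0]-off[0]+.5)*(x1-x0)/400-.5+x0,(p[1]-off[1]+.5)*(y1-y0)/300-.5+y0)
tc=lambda p:px((430,245,495,312),p,(0,0)); tt=lambda p:px((245,215,350,305),p,(400,0))
sc=lambda p:px((388,302,442,364),p,(0,300)); st=lambda p:px((240,215,345,300),p,(400,300))
def show(name,ps,f1,f2):
    R=[]
    for a,b in ps:
        X,e=tri(T,f1(a),S,f2(b)); R.append(X); print(name,(X*1000).round(1),'gap',round(e*1000,1))
    R=np.array(R); print(name,'mean',(R.mean(0)*1000).round(1)); return R
# order: tl,tr,br,bl (top view) -> same world corners in side
B=show('base',[((50,72),(98,350)),((250,30),(335,385)),((344,225),(295,570)),((145,268),(48,530))],tc,sc)
F=show('fin',[((203,72),(208,342)),((240,68),(260,348)),((287,193),(238,460)),((245,205),(185,455))],tc,sc)
P=show('plate',[((460,237),(455,412)),((713,270),(615,514))],tt,st)
Q=show('blue',[((512,38),(595,332)),((740,66),(745,428))],tt,st)
ang=lambda v:np.degrees(np.arctan2(v[1],v[0])).round(2)
print('base long',ang(B[0]-B[3]),ang(B[1]-B[2]),'short',ang(B[1]-B[0]),ang(B[2]-B[3]),'len',np.linalg.norm(B[0]-B[3]),np.linalg.norm(B[1]-B[0]))
print('fin',ang(F[0]-F[3]),ang(F[1]-F[2]))
print('plate y',ang(P[0]-P[1]),np.linalg.norm(P[0]-P[1]),'blue y',ang(Q[0]-Q[1]),np.linalg.norm(Q[0]-Q[1]))
# planes
for nm,f,c,l,z in[('base top',tc,T,[(50,72),(250,30),(344,225),(145,268)],.006),('base side',sc,S,[(98,350),(335,385),(295,570),(48,530)],.006),('fin top',tc,T,[(203,72),(240,68),(287,193),(245,205)],.048),('fin side',sc,S,[(208,342),(260,348),(238,460),(185,455)],.048),
 ('plate top',tt,T,[(460,237),(713,270)],.05),('plate side',st,S,[(455,412),(615,514)],.05),('blue top',tt,T,[(512,38),(740,66)],.03),('blue side',st,S,[(595,332),(745,428)],.03),
 ('pocket rear top',tt,T,[(550,52),(695,70)],.03),('pocket rear side',st,S,[(618,355),(712,412)],.03)]:
    W=np.array([onz(c,f(p),z) for p in l]); n=len(W); d=W[0]-W[-1] if n==4 else W[0]-W[1]
    print(nm,(W[:,:2]*1000).round(1).tolist(),'mean',(W.mean(0)*1000).round(1),ang(d))
E
```

```text
base [ 530.6 -157.7    1.5] gap 0.4
base [ 542.4 -215.6    2.4] gap 0.9
base [ 4.663e+02 -2.313e+02  1.000e-01] gap 0.7
base [ 454.3 -173.9    0.7] gap 0.1
base mean [ 498.4 -194.6    1.2]
fin [ 520.2 -185.    44.3] gap 3.7
fin [ 521.6 -195.8   45.5] gap 0.8
fin [ 477.  -204.6   41.2] gap 3.0
fin [ 473.5 -193.1   40.8] gap 2.8
fin mean [ 498.1 -194.6   42.9]
plate [506.6 142.4  50.1] gap 1.9
plate [482.3  37.7  52.6] gap 2.3
plate mean [494.4  90.1  51.4]
blue [607.8 116.9  27.4] gap 0.4
blue [587.3  16.6  18.6] gap 1.0
blue mean [597.6  66.8  23. ]
base long 11.97 11.62 short -78.49 -78.24 len 0.07797707195677278 0.05907755834386289
fin 9.84 11.18
plate y 76.93 0.10745345896938814 blue y 78.45 0.1026726734319345
base top [[529.9, -156.4], [541.6, -214.0], [465.7, -228.9], [454.1, -172.4]] mean [ 497.8 -192.9    6. ] 11.98
base side [[527.9, -158.2], [540.4, -216.0], [463.3, -231.5], [451.5, -174.2]] mean [ 495.8 -195.     6. ] 11.79
fin top [[520.8, -185.4], [521.4, -195.3], [475.6, -201.0], [472.2, -189.5]] mean [ 497.5 -192.8   48. ] 4.81
fin side [[516.4, -183.7], [519.6, -195.6], [474.0, -205.9], [470.2, -194.4]] mean [ 495.  -194.9   48. ] 13.02
plate top [[506.0, 143.2], [481.9, 38.6]] mean [493.9  90.9  50. ] 76.98
plate side [[507.2, 141.6], [484.6, 37.7]] mean [495.9  89.7  50. ] 77.71
blue top [[607.1, 116.8], [584.6, 17.6]] mean [595.8  67.2  30. ] 77.24
blue side [[606.0, 115.6], [579.4, 12.8]] mean [592.7  64.2  30. ] 75.49
pocket rear top [[598.5, 100.6], [584.1, 37.6]] mean [591.3  69.1  30. ] 77.16
pocket rear side [[596.2, 96.2], [581.8, 33.0]] mean [589.   64.6  30. ] 77.12
```

```bash
cat >> h.py <<'E'
from scipy.spatial.transform import Rotation as Ro
def plan(X,jawdeg=None):
    """remaining shift in tool axes (mm) at current orientation, turn about tool x to bring jaw axis to jawdeg (mod 180)"""
    s=observe(); q=s['tcp_rot']; R=Ro.from_quat(np.r_[q[1:],q[0]]).as_matrix()
    print('pos',(s['position']*1000).round(1),'x',R[:,0].round(4),'y',R[:,1].round(3),'jaw',np.degrees(np.arctan2(R[1,1],R[0,1])).round(2),'f',s['wrist_force'].round(2),'open',round(s['opening']*1000,1),'t',s['t'],'q1,7',s['joint_positions'][[0,6]].round(2))
    print('shift',(R.T@(np.asarray(X)-s['position']*1000)).round(1))
    if jawdeg is not None:
        d=(jawdeg-np.degrees(np.arctan2(R[1,1],R[0,1]))+90)%180-90; print('wx for',d.round(2),'deg:',-np.radians(d).round(4))
E
python3 -c "
from h import *
plan([497,-194,160],101.8)"
```

```text
pos [277.2 587.4 255. ] x [-5.0e-04 -1.4e-03 -1.0e+00] y [ 0.427  0.904 -0.001] jaw 64.75 f [ 0.31  0.28 -0.12] open 87.9 t 0.1 q1,7 [-1.2  -0.07]
shift [  95.9 -612.8  532.2]
wx for 37.05 deg: -0.6467
```

Request:
step_arm:
  increments:
    - {"ty":-28,"tz":24}
    - {"ty":-28,"tz":24}
    - {"ty":-28,"tz":24}
    - {"ty":-28,"tz":24}
    - {"ty":-28,"tz":24}
    - {"ty":-28,"tz":24}
    - {"ty":-28,"tz":24}
    - {"ty":-28,"tz":24}
    - {"ty":-28,"tz":24}
    - {"ty":-28,"tz":24}
    - {"ty":-28,"tz":24}
    - {"ty":-28,"tz":24}
    - {"ty":-28,"tz":24}
    - {"ty":-28,"tz":24}
    - {"ty":-28,"tz":24}
    - {"ty":-28,"tz":24}
    - {"ty":-28,"tz":24}
    - {"ty":-28,"tz":24}
    - {"ty":-28,"tz":24}
    - {"ty":-28,"tz":24}

```text
validation failed for argument at $.in...
```

Request:
step_arm:
  increments:
    - {"wx":-0.11}
    - {"wx":-0.11}
    - {"wx":-0.11}
    - {"wx":-0.11}
    - {"wx":-0.11}
    - {"wx":-0.097}
    - {}

```text
validation failed for argument at $.in...
```

```bash
python3 -c "
from h import *
plan([497,-194,120],101.8)"
```

```text
pos [277.2 587.4 255. ] x [-5.0e-04 -1.4e-03 -1.0e+00] y [ 0.427  0.904 -0.001] jaw 64.75 f [ 0.31  0.28 -0.12] open 87.9 t 0.1 q1,7 [-1.2  -0.07]
shift [ 135.9 -612.7  532.2]
wx for 37.05 deg: -0.6467
```

Request:
step_arm:
  increments:
    - {"jaw":1,"tx":0,"ty":-28,"tz":24,"wx":0,"wy":0,"wz":0}

```text
t: 0.18
position: [0.2827, 0.5573, 0.2548]
tcp_rot: [0.689, 0.153, 0.692, -0.151]
wrist_force: [-0.8, -0.2, 0.2]
opening: 0.0878
```

Request:
step_arm:
  increments:
    - {"jaw":1,"tx":0,"ty":-28,"tz":24,"wx":0,"wy":0,"wz":0}
    - {"jaw":1,"tx":0,"ty":-28,"tz":24,"wx":0,"wy":0,"wz":0}
    - {"jaw":1,"tx":0,"ty":-28,"tz":24,"wx":0,"wy":0,"wz":0}
    - {"jaw":1,"tx":0,"ty":-28,"tz":24,"wx":0,"wy":0,"wz":0}
    - {"jaw":1,"tx":0,"ty":-28,"tz":24,"wx":0,"wy":0,"wz":0}
    - {"jaw":1,"tx":0,"ty":-28,"tz":24,"wx":0,"wy":0,"wz":0}
    - {"jaw":1,"tx":0,"ty":-28,"tz":24,"wx":0,"wy":0,"wz":0}
    - {"jaw":1,"tx":0,"ty":-28,"tz":24,"wx":0,"wy":0,"wz":0}
    - {"jaw":1,"tx":0,"ty":-28,"tz":24,"wx":0,"wy":0,"wz":0}
    - {"jaw":1,"tx":0,"ty":-28,"tz":24,"wx":0,"wy":0,"wz":0}
    - {"jaw":1,"tx":0,"ty":-28,"tz":24,"wx":0,"wy":0,"wz":0}
    - {"jaw":1,"tx":0,"ty":-28,"tz":24,"wx":0,"wy":0,"wz":0}
    - {"jaw":1,"tx":0,"ty":-28,"tz":24,"wx":0,"wy":0,"wz":0}
    - {"jaw":1,"tx":0,"ty":-28,"tz":24,"wx":0,"wy":0,"wz":0}
    - {"jaw":1,"tx":0,"ty":-28,"tz":24,"wx":0,"wy":0,"wz":0}
    - {"jaw":1,"tx":0,"ty":-28,"tz":24,"wx":0,"wy":0,"wz":0}
    - {"jaw":1,"tx":0,"ty":-28,"tz":24,"wx":0,"wy":0,"wz":0}
    - {"jaw":1,"tx":0,"ty":-28,"tz":24,"wx":0,"wy":0,"wz":0}
    - {"jaw":1,"tx":0,"ty":-28,"tz":24,"wx":0,"wy":0,"wz":0}

```text
t: 1.77
position: [0.4725, -0.1251, 0.2557]
tcp_rot: [0.69, 0.155, 0.69, -0.154]
wrist_force: [0.8, 0.9, 0.3]
opening: 0.0877
```

Request:
step_arm:
  increments:
    - {"jaw":1,"tx":0,"ty":0,"tz":0,"wx":-0.11,"wy":0,"wz":0}
    - {"jaw":1,"tx":0,"ty":0,"tz":0,"wx":-0.11,"wy":0,"wz":0}
    - {"jaw":1,"tx":0,"ty":0,"tz":0,"wx":-0.11,"wy":0,"wz":0}
    - {"jaw":1,"tx":0,"ty":0,"tz":0,"wx":-0.11,"wy":0,"wz":0}
    - {"jaw":1,"tx":0,"ty":0,"tz":0,"wx":-0.11,"wy":0,"wz":0}
    - {"jaw":1,"tx":0,"ty":0,"tz":0,"wx":-0.097,"wy":0,"wz":0}
    - {"jaw":1,"tx":0,"ty":0,"tz":0,"wx":0,"wy":0,"wz":0}
    - {"jaw":1,"tx":0,"ty":0,"tz":0,"wx":0,"wy":0,"wz":0}

```text
t: 2.43
position: [0.4723, -0.1234, 0.2556]
tcp_rot: [0.703, -0.072, 0.704, 0.072]
wrist_force: [-0.3, -1.0, -0.3]
opening: 0.0881
```

```bash
python3 -c "
from h import *
plan([497,-194,110],101.8)"
```

```text
pos [ 472.3 -123.4  255.6] x [-4.e-04  2.e-04 -1.e+00] y [-0.202  0.979  0.   ] jaw 101.64 f [-0.33 -0.98 -0.29] open 88.1 t 2.4333 q1,7 [-0.07  2.03]
shift [145.5 -74.1  10. ]
wx for 0.16 deg: -0.0028
```

Request:
step_arm:
  increments:
    - {"jaw":0.5,"tx":29,"ty":-18,"tz":2.5,"wx":-0.003,"wy":0,"wz":0}
    - {"jaw":0.5,"tx":29,"ty":-19,"tz":2.5,"wx":0,"wy":0,"wz":0}
    - {"jaw":0.5,"tx":29,"ty":-19,"tz":2.5,"wx":0,"wy":0,"wz":0}
    - {"jaw":0.5,"tx":29,"ty":-18,"tz":2.5,"wx":0,"wy":0,"wz":0}
    - {"jaw":0.5,"tx":29,"ty":0,"tz":0,"wx":0,"wy":0,"wz":0}
    - {"jaw":0.5,"tx":0,"ty":0,"tz":0,"wx":0,"wy":0,"wz":0}
    - {"jaw":0.5,"tx":0,"ty":0,"tz":0,"wx":0,"wy":0,"wz":0}

```text
t: 3.02
position: [0.4965, -0.1932, 0.1099]
tcp_rot: [0.702, -0.073, 0.705, 0.074]
wrist_force: [0.2, -0.3, 0.6]
opening: 0.0448
```

```bash
python3 -c "
from h import *
plan([497,-194,37],101.8)
s=grab('side','side1');t=grab('top','top1')
f=lambda c:c['pixels']
a=cv2.resize(s['pixels'][260:400,350:500],(400,373),interpolation=2);b=cv2.resize(t['pixels'][200:340,400:550],(400,373),interpolation=2)
cv2.imwrite('pics/c1.png',np.hstack([a,b])[:,:,::-1])"
```

```text
pos [ 496.5 -193.2  109.9] x [-3.6e-03  9.0e-04 -1.0e+00] y [-0.206  0.979  0.002] jaw 101.87 f [ 0.2  -0.26  0.61] open 44.8 t 3.0167 q1,7 [0.1  2.25]
shift [72.9 -1.   0.6]
wx for -0.07 deg: 0.0013
```

View pics/c1.png

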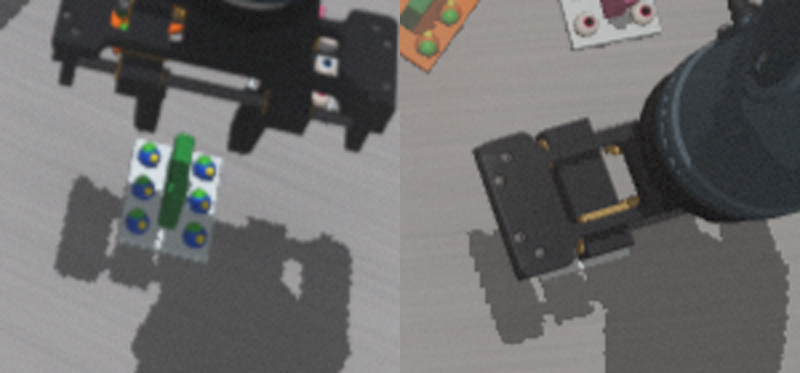

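The crop shows the fin (crop 178,180) between the fingertips (150,120) and (245,140), aligned with the gripper. Now I descend and grip.

Request:
step_arm:
  increments:
    - {"jaw":0.5,"tx":18,"ty":-0.5,"tz":0,"wx":0,"wy":0,"wz":0}
    - {"jaw":0.5,"tx":18,"ty":0,"tz":0,"wx":0,"wy":0,"wz":0}
    - {"jaw":0.5,"tx":18,"ty":0,"tz":0,"wx":0,"wy":0,"wz":0}
    - {"jaw":0.5,"tx":12,"ty":0,"tz":0,"wx":0,"wy":0,"wz":0}
    - {"jaw":0.5,"tx":6,"ty":0,"tz":0,"wx":0,"wy":0,"wz":0}
    - {"jaw":0.5,"tx":0,"ty":0,"tz":0,"wx":0,"wy":0,"wz":0}
    - {"jaw":0.12,"tx":0,"ty":0,"tz":0,"wx":0,"wy":0,"wz":0}
    - {"jaw":0.12,"tx":0,"ty":0,"tz":0,"wx":0,"wy":0,"wz":0}
    - {"jaw":0.0,"tx":0,"ty":0,"tz":0,"wx":0,"wy":0,"wz":0}
    - {"jaw":0.0,"tx":0,"ty":0,"tz":0,"wx":0,"wy":0,"wz":0}
    - {"jaw":0.0,"tx":0,"ty":0,"tz":0,"wx":0,"wy":0,"wz":0}
    - {"jaw":0.0,"tx":0,"ty":0,"tz":0,"wx":0,"wy":0,"wz":0}
  newtons: 15

```text
t: 4.12
position: [0.498, -0.1942, 0.0392]
tcp_rot: [0.703, -0.074, 0.703, 0.074]
wrist_force: [-0.3, 1.3, 3.7]
opening: 0.0116
```

```bash
python3 -c "
from h import *
plan([551,77,140],77.1)"
```

```text
pos [ 498.  -194.2   39.2] x [ 6.e-04  0.e+00 -1.e+00] y [-0.208  0.978 -0.   ] jaw 101.98 f [-0.31  1.27  3.67] open 11.6 t 4.1167 q1,7 [0.14 2.29]
shift [-100.8  254.3  108.2]
wx for -24.88 deg: 0.4342
```

Request:
step_arm:
  increments:
    - {"jaw":0,"tx":-5,"ty":0,"tz":0,"wx":0,"wy":0,"wz":0}
    - {"jaw":0,"tx":-15,"ty":0,"tz":0,"wx":0,"wy":0,"wz":0}
    - {"jaw":0,"tx":-25,"ty":0,"tz":0,"wx":0,"wy":0,"wz":0}
    - {"jaw":0,"tx":-25,"ty":0,"tz":0,"wx":0,"wy":0,"wz":0}
    - {"jaw":0,"tx":-20,"ty":0,"tz":0,"wx":0,"wy":0,"wz":0}
    - {"jaw":0,"tx":-10,"ty":0,"tz":0,"wx":0.05,"wy":0,"wz":0}
    - {"jaw":0,"tx":0,"ty":0,"tz":0,"wx":0.1,"wy":0,"wz":0}
    - {"jaw":0,"tx":0,"ty":0,"tz":0,"wx":0.1,"wy":0,"wz":0}
    - {"jaw":0,"tx":0,"ty":0,"tz":0,"wx":0.1,"wy":0,"wz":0}
    - {"jaw":0,"tx":0,"ty":0,"tz":0,"wx":0.084,"wy":0,"wz":0}
    - {"jaw":0,"tx":0,"ty":0,"tz":0,"wx":0,"wy":0,"wz":0}
    - {"jaw":0,"tx":0,"ty":0,"tz":0,"wx":0,"wy":0,"wz":0}

```text
t: 5.12
position: [0.4975, -0.1941, 0.1388]
tcp_rot: [0.703, 0.078, 0.703, -0.078]
wrist_force: [1.5, 0.1, -1.3]
opening: 0.0122
```

```bash
python3 -c "
from h import *
plan([551,77,140],77.1)"
```

```text
pos [ 497.5 -194.1  138.8] x [-4.e-04 -1.e-04 -1.e+00] y [ 0.22   0.975 -0.   ] jaw 77.28 f [ 1.52  0.06 -1.35] open 12.2 t 5.1167 q1,7 [0.   1.89]
shift [ -1.3 276.2  -7.5]
wx for -0.18 deg: 0.0031
```

Request:
step_arm:
  increments:
    - {"jaw":0,"tx":0,"ty":15,"tz":-1,"wx":0.003,"wy":0,"wz":0}
    - {"jaw":0,"tx":0,"ty":27,"tz":-1,"wx":0,"wy":0,"wz":0}
    - {"jaw":0,"tx":0,"ty":30,"tz":-1,"wx":0,"wy":0,"wz":0}
    - {"jaw":0,"tx":0,"ty":30,"tz":-1,"wx":0,"wy":0,"wz":0}
    - {"jaw":0,"tx":0,"ty":30,"tz":-1,"wx":0,"wy":0,"wz":0}
    - {"jaw":0,"tx":0,"ty":30,"tz":-1,"wx":0,"wy":0,"wz":0}
    - {"jaw":0,"tx":0,"ty":30,"tz":-1,"wx":0,"wy":0,"wz":0}
    - {"jaw":0,"tx":0,"ty":30,"tz":-0.5,"wx":0,"wy":0,"wz":0}
    - {"jaw":0,"tx":0,"ty":27,"tz":0,"wx":0,"wy":0,"wz":0}
    - {"jaw":0,"tx":0,"ty":17,"tz":0,"wx":0,"wy":0,"wz":0}
    - {"jaw":0,"tx":0,"ty":10,"tz":0,"wx":0,"wy":0,"wz":0}
    - {"jaw":0,"tx":0,"ty":0,"tz":0,"wx":0,"wy":0,"wz":0}
    - {"jaw":0,"tx":0,"ty":0,"tz":0,"wx":0,"wy":0,"wz":0}

```text
t: 6.2
position: [0.5525, 0.0755, 0.1387]
tcp_rot: [0.702, 0.08, 0.703, -0.08]
wrist_force: [0.5, -0.6, -1.4]
opening: 0.0119
```

```bash
python3 -c "
from h import *
plan([551,77,80],77.1)
s=grab('side','side2');t=grab('top','top2')
a=cv2.resize(s['pixels'][170:310,230:380],(400,373),interpolation=2);b=cv2.resize(t['pixels'][185:325,225:375],(400,373),interpolation=2)
cv2.imwrite('pics/c2.png',np.hstack([a,b])[:,:,::-1])"
```

```text
pos [552.5  75.5 138.7] x [-3.e-04 -7.e-04 -1.e+00] y [ 0.225  0.974 -0.001] jaw 77.01 f [ 0.47 -0.57 -1.37] open 11.9 t 6.2 q1,7 [-0.49  1.37]
shift [58.7  1.2 -1.8]
wx for 0.09 deg: -0.0017
```

View pics/c2.png

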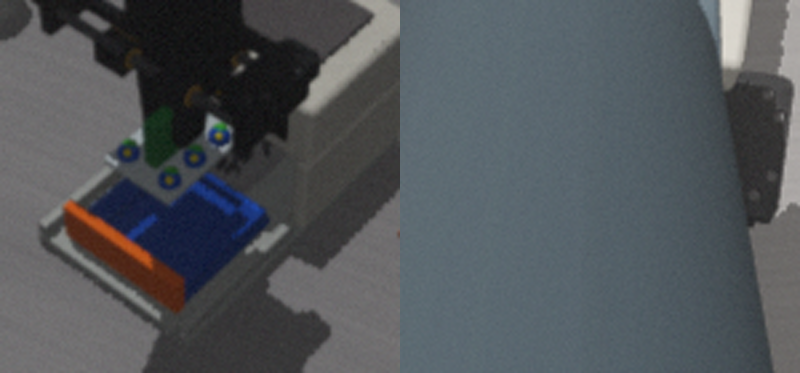

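The view shows the carrier held level over the pocket, its near corner at crop (172,204), left corner at (105,158) and right corner at (235,147). The arm blocks the top view.

```bash
python3 - <<'E'
from h import *
S=load('side2')
p=lambda u:((u[0]+.5)*150/400-.5+230,(u[1]+.5)*140/373-.5+170)
ex=np.array([np.cos(np.radians(-12.9)),np.sin(np.radians(-12.9))]);ey=np.array([-ex[1],ex[0]])
tcp=np.array([552.5,75.5])
for z in(.1,.106):
  for n,u in dict(left=(105,158),near=(172,204),right=(235,147)).items():
    X=onz(S,p(u),z)[:2]*1000; print(z,n,X.round(1),'rel tcp coder axes',((X-tcp)@ex).round(1),((X-tcp)@ey).round(1))
# plate outer top corners now, and pocket
for n,u in dict(pl=(66,205),pr=(183,283)).items():
    X=onz(S,p(u),.05)[:2]*1000; print(n,X.round(1),((X-tcp)@ex).round(1),((X-tcp)@ey).round(1))
E
```

```text
0.1 left [523.  114.2] rel tcp coder axes -37.4 31.2
0.1 near [508.4  53.6] rel tcp coder axes -38.0 -31.2
0.1 right [573.8  38.7] rel tcp coder axes 29.0 -31.1
0.106 left [518.7 111.3] rel tcp coder axes -41.0 27.4
0.106 near [504.3  51.2] rel tcp coder axes -41.6 -34.5
0.106 right [569.1  36.5] rel tcp coder axes 24.9 -34.3
pl [507.  140.7] -58.9 53.4
pr [485.2  33.4] -56.2 -56.0
```

Request:
step_arm:
  increments:
    - {"jaw":0,"tx":10,"ty":0,"tz":-1,"wx":0,"wy":0,"wz":0}
    - {"jaw":0,"tx":18,"ty":0,"tz":0,"wx":0,"wy":0,"wz":0}
    - {"jaw":0,"tx":18,"ty":0,"tz":0,"wx":0,"wy":0,"wz":0}
    - {"jaw":0,"tx":12,"ty":0,"tz":0,"wx":0,"wy":0,"wz":0}
    - {"jaw":0,"tx":6,"ty":0,"tz":0,"wx":0,"wy":0,"wz":0}
    - {"jaw":0,"tx":0,"ty":0,"tz":0,"wx":0,"wy":0,"wz":0}
    - {"jaw":0,"tx":0,"ty":0,"tz":0,"wx":0,"wy":0,"wz":0}

```text
t: 6.88
position: [0.5518, 0.0761, 0.0747]
tcp_rot: [0.702, 0.08, 0.703, -0.081]
wrist_force: [-0.7, 0.8, -1.1]
opening: 0.0119
```

```bash
python3 -c "
from h import *
plan([551,76,59],77.1)
s=grab('side','side3')
a=cv2.resize(s['pixels'][200:305,240:350],(800,764),interpolation=2)[0:600]
cv2.imwrite('pics/c3.png',cv2.resize(s['pixels'][210:300,235:355],(800,600),interpolation=2)[:,:,::-1])"
```

```text
pos [551.8  76.1  74.7] x [-1.e-04 -3.e-04 -1.e+00] y [ 0.226  0.974 -0.   ] jaw 76.91 f [-0.72  0.81 -1.08] open 11.9 t 6.8833 q1,7 [-0.45  1.41]
shift [15.7 -0.3 -0.8]
wx for 0.19 deg: -0.0032
```

View pics/c3.png

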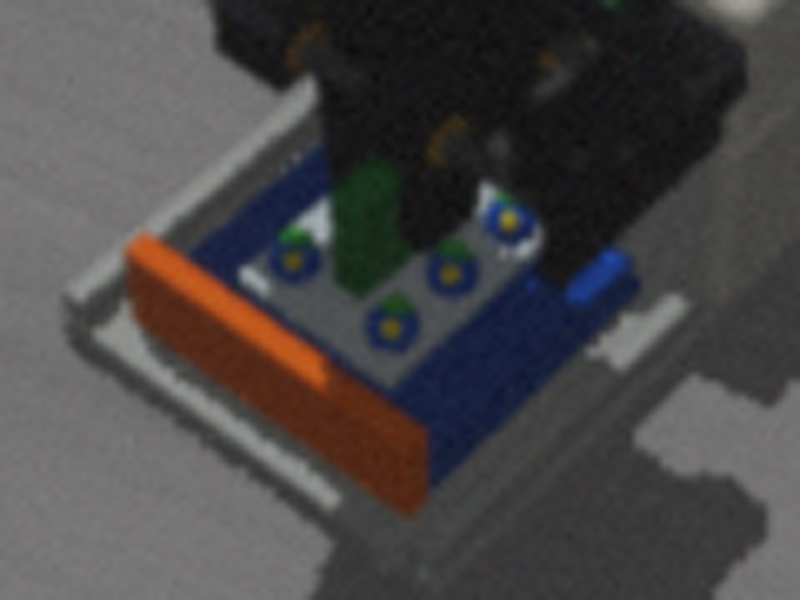

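The carrier hovers just above the pocket, parallel to the plate: near corner at crop (392,386), left corner (238,272), plate ends (130,245) and (425,432).

```bash
python3 - <<'E'
from h import *
S=load('side3')
p=lambda u:((u[0]+.5)*.15-.5+235,(u[1]+.5)*.15-.5+210)
ex=np.array([np.cos(np.radians(-12.9)),np.sin(np.radians(-12.9))]);ey=np.array([-ex[1],ex[0]])
tcp=np.array([551.8,76.1])
for n,u,z in [('near',(392,386),.036),('left',(238,272),.036),('near',(392,386),.04),('left',(238,272),.04),('pl',(130,245),.05),('pr',(425,432),.05)]:
    X=onz(S,p(u),z)[:2]*1000; print(n,z,((X-tcp)@ex).round(1),((X-tcp)@ey).round(1))
E
```

```text
near 0.036 -39.3 -29.9
left 0.036 -37.5 31.6
near 0.04 -41.5 -31.9
left 0.04 -39.7 29.3
pl 0.05 -58.0 54.0
pr 0.05 -52.7 -54.2
```

Request:
step_arm:
  increments:
    - {"jaw":0,"tx":3,"ty":0,"tz":0,"wx":0,"wy":0,"wz":0}
    - {"jaw":0,"tx":1.5,"ty":0,"tz":0,"wx":0,"wy":0,"wz":0}
    - {"jaw":0,"tx":0,"ty":0,"tz":0,"wx":0,"wy":0,"wz":0}
    - {"jaw":0,"tx":0,"ty":0,"tz":0,"wx":0,"wy":0,"wz":0}

```text
t: 7.27
position: [0.5518, 0.0766, 0.0704]
tcp_rot: [0.703, 0.08, 0.702, -0.08]
wrist_force: [0.1, 0.3, -0.3]
opening: 0.0122
```

Request:
step_arm:
  increments:
    - {"jaw":0,"tx":1,"ty":0,"tz":0,"wx":0,"wy":0,"wz":0}
    - {"jaw":0,"tx":1,"ty":0,"tz":0,"wx":0,"wy":0,"wz":0}
    - {"jaw":0,"tx":1,"ty":0,"tz":0,"wx":0,"wy":0,"wz":0}
    - {"jaw":0,"tx":0,"ty":0,"tz":0,"wx":0,"wy":0,"wz":0}

```text
t: 7.6
position: [0.5516, 0.0766, 0.067]
tcp_rot: [0.702, 0.08, 0.703, -0.08]
wrist_force: [0.1, -0.8, -1.1]
opening: 0.0118
```

Request:
step_arm:
  increments:
    - {"jaw":0,"tx":1,"ty":0,"tz":0,"wx":0,"wy":0,"wz":0}
    - {"jaw":0,"tx":1,"ty":0,"tz":0,"wx":0,"wy":0,"wz":0}
    - {"jaw":0,"tx":0,"ty":0,"tz":0,"wx":0,"wy":0,"wz":0}

```text
t: 7.85
position: [0.5516, 0.0766, 0.065]
tcp_rot: [0.702, 0.08, 0.703, -0.08]
wrist_force: [-0.3, -0.3, -0.6]
opening: 0.0116
```

Request:
step_arm:
  increments:
    - {"jaw":0,"tx":1,"ty":0,"tz":0,"wx":0,"wy":0,"wz":0}
    - {"jaw":0,"tx":1,"ty":0,"tz":0,"wx":0,"wy":0,"wz":0}
    - {"jaw":0,"tx":1,"ty":0,"tz":0,"wx":0,"wy":0,"wz":0}
    - {"jaw":0,"tx":1,"ty":0,"tz":0,"wx":0,"wy":0,"wz":0}
    - {"jaw":0,"tx":0,"ty":0,"tz":0,"wx":0,"wy":0,"wz":0}

```text
t: 8.27
position: [0.5516, 0.0766, 0.061]
tcp_rot: [0.702, 0.08, 0.703, -0.08]
wrist_force: [-0.2, -0.7, -1.8]
opening: 0.0118
```

Request:
step_arm:
  increments:
    - {"jaw":0,"tx":1,"ty":0,"tz":0,"wx":0,"wy":0,"wz":0}
    - {"jaw":0,"tx":0.5,"ty":0,"tz":0,"wx":0,"wy":0,"wz":0}
    - {"jaw":0,"tx":0,"ty":0,"tz":0,"wx":0,"wy":0,"wz":0}
    - {"jaw":0,"tx":0,"ty":0,"tz":0,"wx":0,"wy":0,"wz":0}

```text
t: 8.6
position: [0.5517, 0.0766, 0.0597]
tcp_rot: [0.703, 0.08, 0.703, -0.08]
wrist_force: [-0.3, -0.3, -2.4]
opening: 0.012
```

Request:
step_arm:
  increments:
    - {"jaw":0,"tx":0.6,"ty":0,"tz":0,"wx":0,"wy":0,"wz":0}
    - {"jaw":0,"tx":0.6,"ty":0,"tz":0,"wx":0,"wy":0,"wz":0}
    - {"jaw":0,"tx":0,"ty":0,"tz":0,"wx":0,"wy":0,"wz":0}
    - {"jaw":0,"tx":0,"ty":0,"tz":0,"wx":0,"wy":0,"wz":0}

```text
t: 8.93
position: [0.5518, 0.0766, 0.0591]
tcp_rot: [0.703, 0.08, 0.702, -0.08]
wrist_force: [-2.8, -0.3, 5.4]
opening: 0.012
```

Contact came at the expected floor height. Now I release and rise.

Request:
step_arm:
  increments:
    - {"jaw":0.2,"tx":0,"ty":0,"tz":0,"wx":0,"wy":0,"wz":0}
    - {"jaw":0.3,"tx":0,"ty":0,"tz":0,"wx":0,"wy":0,"wz":0}
    - {"jaw":0.4,"tx":0,"ty":0,"tz":0,"wx":0,"wy":0,"wz":0}
    - {"jaw":0.4,"tx":0,"ty":0,"tz":0,"wx":0,"wy":0,"wz":0}
    - {"jaw":0.4,"tx":0,"ty":0,"tz":0,"wx":0,"wy":0,"wz":0}
    - {"jaw":0.4,"tx":-5,"ty":0,"tz":0,"wx":0,"wy":0,"wz":0}
    - {"jaw":0.4,"tx":-15,"ty":0,"tz":0,"wx":0,"wy":0,"wz":0}
    - {"jaw":0.4,"tx":-25,"ty":0,"tz":0,"wx":0,"wy":0,"wz":0}
    - {"jaw":0.4,"tx":-25,"ty":0,"tz":0,"wx":0,"wy":0,"wz":0}
    - {"jaw":0.4,"tx":-20,"ty":0,"tz":0,"wx":0,"wy":0,"wz":0}
    - {"jaw":0.2,"tx":0,"ty":0,"tz":-35,"wx":0,"wy":0,"wz":0}
    - {"jaw":0,"tx":0,"ty":0,"tz":-35,"wx":0,"wy":0,"wz":0}
    - {"jaw":0,"tx":0,"ty":0,"tz":-30,"wx":0,"wy":0,"wz":0}
    - {"jaw":0,"tx":0,"ty":0,"tz":0,"wx":0,"wy":0,"wz":0}
    - {"jaw":0,"tx":0,"ty":0,"tz":0,"wx":0,"wy":0,"wz":0}

```text
t: 10.18
position: [0.4532, 0.0997, 0.1489]
tcp_rot: [0.702, 0.08, 0.703, -0.08]
wrist_force: [0.6, 0.6, 0.3]
opening: 0.0042
```

```bash
python3 -c "
from h import *
ex=np.array([np.cos(np.radians(-12.9)),np.sin(np.radians(-12.9))])
P=np.array([494.8,90.3])-40*ex; print(P)
plan([*P,39],77.1)
s=grab('side','side4');t=grab('top','top4')
a=cv2.resize(s['pixels'][200:310,235:355],(400,367),interpolation=2);b=cv2.resize(t['pixels'][200:310,235:355],(400,367),interpolation=2)
cv2.imwrite('pics/c4.png',np.hstack([a,b])[:,:,::-1])"
```

```text
[455.80955223  99.23000464]
pos [453.2  99.7 148.9] x [-5.e-04  6.e-04 -1.e+00] y [0.224 0.975 0.001] jaw 77.04 f [0.56 0.59 0.28] open 4.2 t 10.1833 q1,7 [-0.62  1.27]
shift [1.099e+02 1.000e-01 2.700e+00]
wx for 0.06 deg: -0.0011
```

View pics/c4.png

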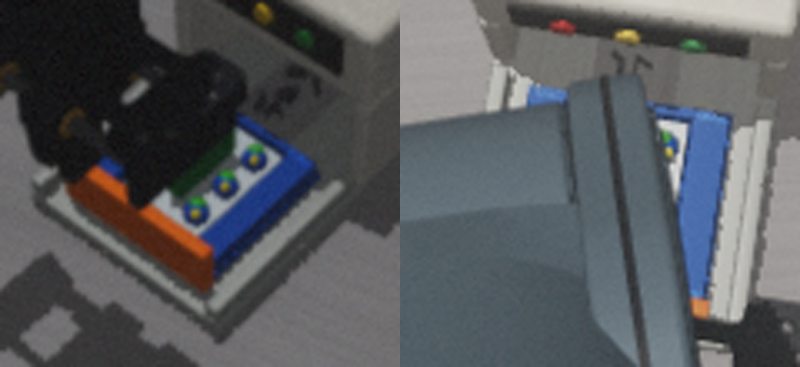

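The carrier lies flat inside the pocket (side crop 200-260,150-210), and the tray is still out. Next I descend in front of the plate with the fingers shut.

Request:
step_arm:
  increments:
    - {"jaw":0,"tx":20,"ty":0,"tz":0,"wx":0,"wy":0,"wz":0}
    - {"jaw":0,"tx":28,"ty":0,"tz":0,"wx":0,"wy":0,"wz":0}
    - {"jaw":0,"tx":28,"ty":0,"tz":0,"wx":0,"wy":0,"wz":0}
    - {"jaw":0,"tx":22,"ty":0,"tz":0,"wx":0,"wy":0,"wz":0}
    - {"jaw":0,"tx":10,"ty":0,"tz":0,"wx":0,"wy":0,"wz":0}
    - {"jaw":0,"tx":0,"ty":0,"tz":0,"wx":0,"wy":0,"wz":0}
    - {"jaw":0,"tx":0,"ty":0,"tz":0,"wx":0,"wy":0,"wz":0}

```text
t: 10.87
position: [0.4552, 0.0987, 0.0407]
tcp_rot: [0.703, 0.081, 0.702, -0.081]
wrist_force: [-0.1, -0.2, 0.1]
opening: 0.0001
```

Request:
step_arm:
  increments:
    - {"jaw":0,"tx":0,"ty":0,"tz":5,"wx":0,"wy":0,"wz":0}
    - {"jaw":0,"tx":0,"ty":0,"tz":5,"wx":0,"wy":0,"wz":0}
    - {"jaw":0,"tx":0,"ty":0,"tz":5,"wx":0,"wy":0,"wz":0}
    - {"jaw":0,"tx":0,"ty":0,"tz":5,"wx":0,"wy":0,"wz":0}
    - {"jaw":0,"tx":0,"ty":0,"tz":3,"wx":0,"wy":0,"wz":0}
    - {"jaw":0,"tx":0,"ty":0,"tz":0,"wx":0,"wy":0,"wz":0}
    - {"jaw":0,"tx":0,"ty":0,"tz":0,"wx":0,"wy":0,"wz":0}

```text
t: 11.45
position: [0.4769, 0.0939, 0.0406]
tcp_rot: [0.703, 0.08, 0.702, -0.08]
wrist_force: [0.2, 0.2, -0.9]
opening: 0.0003
```

Request:
step_arm:
  increments:
    - {"jaw":0,"tx":0,"ty":0,"tz":2,"wx":0,"wy":0,"wz":0}
    - {"jaw":0,"tx":0,"ty":0,"tz":2,"wx":0,"wy":0,"wz":0}
    - {"jaw":0,"tx":0,"ty":0,"tz":2,"wx":0,"wy":0,"wz":0}
    - {"jaw":0,"tx":0,"ty":0,"tz":1.5,"wx":0,"wy":0,"wz":0}
    - {"jaw":0,"tx":0,"ty":0,"tz":0,"wx":0,"wy":0,"wz":0}
    - {"jaw":0,"tx":0,"ty":0,"tz":0,"wx":0,"wy":0,"wz":0}

```text
t: 11.95
position: [0.4834, 0.0924, 0.0404]
tcp_rot: [0.702, 0.08, 0.703, -0.08]
wrist_force: [-2.6, 0.3, 1.4]
opening: 0.0005
```

Request:
step_arm:
  increments:
    - {"jaw":0,"tx":0,"ty":0,"tz":1,"wx":0,"wy":0,"wz":0}
    - {"jaw":0,"tx":0,"ty":0,"tz":1,"wx":0,"wy":0,"wz":0}
    - {"jaw":0,"tx":0,"ty":0,"tz":0,"wx":0,"wy":0,"wz":0}
    - {"jaw":0,"tx":0,"ty":0,"tz":0,"wx":0,"wy":0,"wz":0}

```text
t: 12.28
position: [0.4856, 0.0919, 0.0404]
tcp_rot: [0.702, 0.08, 0.703, -0.08]
wrist_force: [-3.4, 0.8, 1.0]
opening: 0.0004
```

Request:
step_arm:
  increments:
    - {"jaw":0,"tx":0,"ty":0,"tz":1,"wx":0,"wy":0,"wz":0}
    - {"jaw":0,"tx":0,"ty":0,"tz":1,"wx":0,"wy":0,"wz":0}
    - {"jaw":0,"tx":0,"ty":0,"tz":0,"wx":0,"wy":0,"wz":0}
    - {"jaw":0,"tx":0,"ty":0,"tz":0,"wx":0,"wy":0,"wz":0}

```text
t: 12.62
position: [0.4878, 0.0914, 0.0404]
tcp_rot: [0.702, 0.08, 0.703, -0.08]
wrist_force: [-3.4, 1.6, -0.5]
opening: 0.0004
```

Request:
step_arm:
  increments:
    - {"jaw":0,"tx":0,"ty":0,"tz":2,"wx":0,"wy":0,"wz":0}
    - {"jaw":0,"tx":0,"ty":0,"tz":2,"wx":0,"wy":0,"wz":0}
    - {"jaw":0,"tx":0,"ty":0,"tz":2,"wx":0,"wy":0,"wz":0}
    - {"jaw":0,"tx":0,"ty":0,"tz":2,"wx":0,"wy":0,"wz":0}
    - {"jaw":0,"tx":0,"ty":0,"tz":2,"wx":0,"wy":0,"wz":0}
    - {"jaw":0,"tx":0,"ty":0,"tz":2,"wx":0,"wy":0,"wz":0}
    - {"jaw":0,"tx":0,"ty":0,"tz":2,"wx":0,"wy":0,"wz":0}
    - {"jaw":0,"tx":0,"ty":0,"tz":2,"wx":0,"wy":0,"wz":0}
    - {"jaw":0,"tx":0,"ty":0,"tz":2,"wx":0,"wy":0,"wz":0}
    - {"jaw":0,"tx":0,"ty":0,"tz":2,"wx":0,"wy":0,"wz":0}
    - {"jaw":0,"tx":0,"ty":0,"tz":1,"wx":0,"wy":0,"wz":0}
    - {"jaw":0,"tx":0,"ty":0,"tz":0,"wx":0,"wy":0,"wz":0}
    - {"jaw":0,"tx":0,"ty":0,"tz":0,"wx":0,"wy":0,"wz":0}

```text
t: 13.7
position: [0.5075, 0.0868, 0.0404]
tcp_rot: [0.702, 0.08, 0.703, -0.08]
wrist_force: [-5.6, 1.4, 3.1]
opening: 0.0002
```

```bash
python3 -c "
from h import *
plan([483,92.5,40],77.1)"
```

```text
pos [507.5  86.8  40.4] x [-1.8e-03  2.0e-04 -1.0e+00] y [ 0.226  0.974 -0.   ] jaw 76.97 f [-5.56  1.43  3.11] open 0.2 t 13.7 q1,7 [-0.46  1.4 ]
shift [  0.4  -0.  -25.2]
wx for 0.13 deg: -0.0023
```

Request:
step_arm:
  increments:
    - {"jaw":0,"tx":0,"ty":0,"tz":1,"wx":0,"wy":0,"wz":0}
    - {"jaw":0,"tx":0,"ty":0,"tz":1,"wx":0,"wy":0,"wz":0}
    - {"jaw":0,"tx":0,"ty":0,"tz":0,"wx":0,"wy":0,"wz":0}

```text
t: 13.95
position: [0.5094, 0.0864, 0.0404]
tcp_rot: [0.702, 0.08, 0.703, -0.08]
wrist_force: [-7.0, 1.8, 2.9]
opening: 0.0003
```

Request:
step_arm:
  increments:
    - {"jaw":0,"tx":0,"ty":0,"tz":1,"wx":0,"wy":0,"wz":0}
    - {"jaw":0,"tx":0,"ty":0,"tz":0.5,"wx":0,"wy":0,"wz":0}
    - {"jaw":0,"tx":0,"ty":0,"tz":0,"wx":0,"wy":0,"wz":0}

```text
t: 14.2
position: [0.5107, 0.086, 0.0404]
tcp_rot: [0.702, 0.08, 0.703, -0.08]
wrist_force: [-7.5, 2.6, 3.5]
opening: 0.0004
```

Request:
step_arm:
  increments:
    - {"jaw":0,"tx":0,"ty":0,"tz":0.7,"wx":0,"wy":0,"wz":0}
    - {"jaw":0,"tx":0,"ty":0,"tz":0.7,"wx":0,"wy":0,"wz":0}
    - {"jaw":0,"tx":0,"ty":0,"tz":0,"wx":0,"wy":0,"wz":0}

```text
t: 14.45
position: [0.5121, 0.0857, 0.0404]
tcp_rot: [0.702, 0.08, 0.703, -0.08]
wrist_force: [-7.2, 2.6, 4.7]
opening: 0.0003
```

Request:
step_arm:
  increments:
    - {"jaw":0,"tx":0,"ty":0,"tz":0.7,"wx":0,"wy":0,"wz":0}
    - {"jaw":0,"tx":0,"ty":0,"tz":0.7,"wx":0,"wy":0,"wz":0}
    - {"jaw":0,"tx":0,"ty":0,"tz":0,"wx":0,"wy":0,"wz":0}

```text
t: 14.7
position: [0.5133, 0.0854, 0.0404]
tcp_rot: [0.702, 0.08, 0.703, -0.08]
wrist_force: [-7.0, 2.4, 4.3]
opening: 0.0004
```

Request:
step_arm:
  increments:
    - {"jaw":0,"tx":0,"ty":0,"tz":0.7,"wx":0,"wy":0,"wz":0}
    - {"jaw":0,"tx":0,"ty":0,"tz":0.7,"wx":0,"wy":0,"wz":0}
    - {"jaw":0,"tx":0,"ty":0,"tz":0,"wx":0,"wy":0,"wz":0}

```text
t: 14.95
position: [0.5147, 0.0851, 0.0404]
tcp_rot: [0.702, 0.08, 0.703, -0.08]
wrist_force: [-7.5, 1.8, 4.0]
opening: 0.0006
```

Request:
step_arm:
  increments:
    - {"jaw":0,"tx":0,"ty":0,"tz":0.7,"wx":0,"wy":0,"wz":0}
    - {"jaw":0,"tx":0,"ty":0,"tz":0.7,"wx":0,"wy":0,"wz":0}
    - {"jaw":0,"tx":0,"ty":0,"tz":0,"wx":0,"wy":0,"wz":0}

```text
t: 15.2
position: [0.5161, 0.0848, 0.0404]
tcp_rot: [0.702, 0.08, 0.703, -0.08]
wrist_force: [-6.8, 1.1, 4.8]
opening: 0.0003
```

Request:
step_arm:
  increments:
    - {"jaw":0,"tx":0,"ty":0,"tz":0.7,"wx":0,"wy":0,"wz":0}
    - {"jaw":0,"tx":0,"ty":0,"tz":0.7,"wx":0,"wy":0,"wz":0}
    - {"jaw":0,"tx":0,"ty":0,"tz":0,"wx":0,"wy":0,"wz":0}

```text
t: 15.45
position: [0.5174, 0.0845, 0.0404]
tcp_rot: [0.702, 0.08, 0.703, -0.08]
wrist_force: [-7.5, 2.4, 4.8]
opening: 0.0003
```

Request:
step_arm:
  increments:
    - {"jaw":0,"tx":0,"ty":0,"tz":0.7,"wx":0,"wy":0,"wz":0}
    - {"jaw":0,"tx":0,"ty":0,"tz":0.7,"wx":0,"wy":0,"wz":0}
    - {"jaw":0,"tx":0,"ty":0,"tz":0,"wx":0,"wy":0,"wz":0}

```text
t: 15.7
position: [0.5187, 0.0842, 0.0404]
tcp_rot: [0.702, 0.08, 0.703, -0.08]
wrist_force: [-7.1, 2.7, 4.4]
opening: 0.0004
```

Request:
step_arm:
  increments:
    - {"jaw":0,"tx":0,"ty":0,"tz":0.7,"wx":0,"wy":0,"wz":0}
    - {"jaw":0,"tx":0,"ty":0,"tz":0.7,"wx":0,"wy":0,"wz":0}
    - {"jaw":0,"tx":0,"ty":0,"tz":0,"wx":0,"wy":0,"wz":0}

```text
t: 15.95
position: [0.52, 0.0839, 0.0404]
tcp_rot: [0.702, 0.08, 0.704, -0.08]
wrist_force: [-8.3, 2.4, 3.9]
opening: 0.0004
```

Request:
step_arm:
  increments:
    - {"jaw":0,"tx":0,"ty":0,"tz":0.7,"wx":0,"wy":0,"wz":0}
    - {"jaw":0,"tx":0,"ty":0,"tz":0.7,"wx":0,"wy":0,"wz":0}
    - {"jaw":0,"tx":0,"ty":0,"tz":0,"wx":0,"wy":0,"wz":0}

```text
t: 16.2
position: [0.5212, 0.0836, 0.0404]
tcp_rot: [0.701, 0.08, 0.704, -0.08]
wrist_force: [-8.1, 2.2, 5.4]
opening: 0.0006
```

Request:
step_arm:
  increments:
    - {"jaw":0,"tx":0,"ty":0,"tz":0.7,"wx":0,"wy":0,"wz":0}
    - {"jaw":0,"tx":0,"ty":0,"tz":0.7,"wx":0,"wy":0,"wz":0}
    - {"jaw":0,"tx":0,"ty":0,"tz":0,"wx":0,"wy":0,"wz":0}

```text
t: 16.45
position: [0.5223, 0.0834, 0.0404]
tcp_rot: [0.701, 0.08, 0.704, -0.08]
wrist_force: [-9.4, 3.4, 6.7]
opening: 0.0005
```

Request:
step_arm:
  increments:
    - {"jaw":0,"tx":0,"ty":0,"tz":0.7,"wx":0,"wy":0,"wz":0}
    - {"jaw":0,"tx":0,"ty":0,"tz":0,"wx":0,"wy":0,"wz":0}
    - {"jaw":0,"tx":0,"ty":0,"tz":0,"wx":0,"wy":0,"wz":0}

```text
t: 16.7
position: [0.5229, 0.0832, 0.0403]
tcp_rot: [0.701, 0.08, 0.704, -0.08]
wrist_force: [-8.9, 2.2, 5.9]
opening: 0.0003
```

Request:
step_arm:
  increments:
    - {"jaw":0,"tx":0,"ty":0,"tz":0.8,"wx":0,"wy":0,"wz":0}
    - {"jaw":0,"tx":0,"ty":0,"tz":0,"wx":0,"wy":0,"wz":0}
    - {"jaw":0,"tx":0,"ty":0,"tz":0,"wx":0,"wy":0,"wz":0}

```text
t: 16.95
position: [0.5238, 0.083, 0.0404]
tcp_rot: [0.701, 0.08, 0.704, -0.08]
wrist_force: [-8.5, 2.9, 5.2]
opening: 0.0003
```

Still only the spring; I carry on.

Request:
step_arm:
  increments:
    - {"jaw":0,"tx":0,"ty":0,"tz":0.7,"wx":0,"wy":0,"wz":0}
    - {"jaw":0,"tx":0,"ty":0,"tz":0.5,"wx":0,"wy":0,"wz":0}
    - {"jaw":0,"tx":0,"ty":0,"tz":0,"wx":0,"wy":0,"wz":0}

```text
t: 17.2
position: [0.5243, 0.0829, 0.0403]
tcp_rot: [0.701, 0.08, 0.704, -0.08]
wrist_force: [-10.7, 2.1, 7.9]
opening: 0.0001
```

Request:
step_arm:
  increments:
    - {"jaw":0,"tx":0,"ty":0,"tz":0.3,"wx":0,"wy":0,"wz":0}
    - {"jaw":0,"tx":0,"ty":0,"tz":0,"wx":0,"wy":0,"wz":0}
    - {"jaw":0,"tx":0,"ty":0,"tz":0,"wx":0,"wy":0,"wz":0}

```text
t: 17.45
position: [0.5244, 0.0829, 0.0404]
tcp_rot: [0.701, 0.08, 0.704, -0.08]
wrist_force: [-11.5, 2.5, 8.5]
opening: 0.0006
```

Request:
step_arm:
  increments:
    - {"jaw":0,"tx":0,"ty":0,"tz":0.5,"wx":0,"wy":0,"wz":0}
    - {"jaw":0,"tx":0,"ty":0,"tz":0,"wx":0,"wy":0,"wz":0}
    - {"jaw":0,"tx":0,"ty":0,"tz":0,"wx":0,"wy":0,"wz":0}

```text
t: 17.7
position: [0.5245, 0.0828, 0.0403]
tcp_rot: [0.7, 0.08, 0.705, -0.08]
wrist_force: [-12.5, 2.6, 9.8]
opening: 0.0008
```

On the rubber stop (command advances, tray doesn't, 13 N), so the catching depth has been passed. I back off slowly.

Request:
step_arm:
  increments:
    - {"jaw":0,"tx":0,"ty":0,"tz":-1,"wx":0,"wy":0,"wz":0}
    - {"jaw":0,"tx":0,"ty":0,"tz":-1,"wx":0,"wy":0,"wz":0}
    - {"jaw":0,"tx":0,"ty":0,"tz":-1,"wx":0,"wy":0,"wz":0}
    - {"jaw":0,"tx":0,"ty":0,"tz":-1,"wx":0,"wy":0,"wz":0}
    - {"jaw":0,"tx":0,"ty":0,"tz":-1,"wx":0,"wy":0,"wz":0}
    - {"jaw":0,"tx":0,"ty":0,"tz":-1,"wx":0,"wy":0,"wz":0}
    - {"jaw":0,"tx":0,"ty":0,"tz":-1,"wx":0,"wy":0,"wz":0}
    - {"jaw":0,"tx":0,"ty":0,"tz":-1,"wx":0,"wy":0,"wz":0}
    - {"jaw":0,"tx":0,"ty":0,"tz":-1,"wx":0,"wy":0,"wz":0}
    - {"jaw":0,"tx":0,"ty":0,"tz":-1,"wx":0,"wy":0,"wz":0}
    - {"jaw":0,"tx":0,"ty":0,"tz":-1,"wx":0,"wy":0,"wz":0}
    - {"jaw":0,"tx":0,"ty":0,"tz":-1,"wx":0,"wy":0,"wz":0}
    - {"jaw":0,"tx":0,"ty":0,"tz":-1,"wx":0,"wy":0,"wz":0}
    - {"jaw":0,"tx":0,"ty":0,"tz":-1,"wx":0,"wy":0,"wz":0}
    - {"jaw":0,"tx":0,"ty":0,"tz":-1,"wx":0,"wy":0,"wz":0}
    - {"jaw":0,"tx":0,"ty":0,"tz":0,"wx":0,"wy":0,"wz":0}

```text
t: 19.03
position: [0.5127, 0.0856, 0.0405]
tcp_rot: [0.703, 0.08, 0.703, -0.08]
wrist_force: [-0.2, -0.3, -0.2]
opening: 0.0004
```

No force at 12 mm back, so the catch holds. I retreat and lift clear of the view.

Request:
step_arm:
  increments:
    - {"jaw":0,"tx":0,"ty":0,"tz":-10,"wx":0,"wy":0,"wz":0}
    - {"jaw":0,"tx":0,"ty":0,"tz":-25,"wx":0,"wy":0,"wz":0}
    - {"jaw":0,"tx":0,"ty":0,"tz":-20,"wx":0,"wy":0,"wz":0}
    - {"jaw":0,"tx":-30,"ty":0,"tz":0,"wx":0,"wy":0,"wz":0}
    - {"jaw":0,"tx":-30,"ty":0,"tz":0,"wx":0,"wy":0,"wz":0}
    - {"jaw":0,"tx":-30,"ty":0,"tz":0,"wx":0,"wy":0,"wz":0}
    - {"jaw":0,"tx":-30,"ty":0,"tz":0,"wx":0,"wy":0,"wz":0}
    - {"jaw":0,"tx":-30,"ty":0,"tz":0,"wx":0,"wy":0,"wz":0}
    - {"jaw":0,"tx":-20,"ty":0,"tz":0,"wx":0,"wy":0,"wz":0}
    - {"jaw":0,"tx":0,"ty":-30,"tz":0,"wx":0,"wy":0,"wz":0}
    - {"jaw":0,"tx":0,"ty":-30,"tz":0,"wx":0,"wy":0,"wz":0}
    - {"jaw":0,"tx":0,"ty":-30,"tz":0,"wx":0,"wy":0,"wz":0}
    - {"jaw":0,"tx":0,"ty":-30,"tz":0,"wx":0,"wy":0,"wz":0}
    - {"jaw":0,"tx":0,"ty":-30,"tz":0,"wx":0,"wy":0,"wz":0}
    - {"jaw":0,"tx":0,"ty":-30,"tz":0,"wx":0,"wy":0,"wz":0}
    - {"jaw":0,"tx":0,"ty":-30,"tz":0,"wx":0,"wy":0,"wz":0}
    - {"jaw":0,"tx":0,"ty":-30,"tz":0,"wx":0,"wy":0,"wz":0}
    - {"jaw":0,"tx":0,"ty":0,"tz":0,"wx":0,"wy":0,"wz":0}
    - {"jaw":0,"tx":0,"ty":0,"tz":0,"wx":0,"wy":0,"wz":0}

```text
t: 20.62
position: [0.4041, -0.1366, 0.2104]
tcp_rot: [0.702, 0.082, 0.702, -0.081]
wrist_force: [0.2, 0.5, 0.5]
opening: 0.0005
```

```bash
python3 -c "
from h import *
plan([0,0,0])
s=grab('side','side5');t=grab('top','top5')
a=cv2.resize(s['pixels'][190:310,235:355],(400,400),interpolation=2);b=cv2.resize(t['pixels'][190:310,235:355],(400,400),interpolation=2)
cv2.imwrite('pics/c5.png',np.hstack([a,b])[:,:,::-1])"
```

```text
pos [ 404.1 -136.6  210.4] x [-2.e-04  4.e-04 -1.e+00] y [0.229 0.973 0.   ] jaw 76.75 f [0.21 0.51 0.51] open 0.5 t 20.6167 q1,7 [-0.27  1.75]
shift [ 210.5   40.2 -424.6]
```

View pics/c5.png

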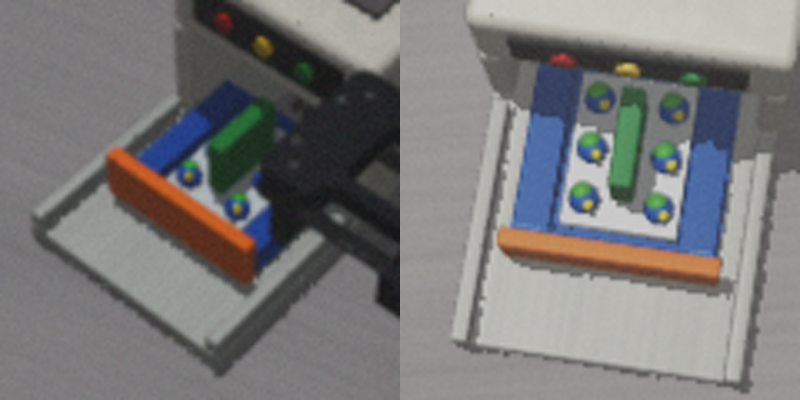

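The tray is in and staying there, and the carrier lies flat between the pocket walls (top crop: carrier front corners (560,222) and (677,240); plate edge (500,250)–(718,280)). One numeric check, then hand in.

```bash
python3 - <<'E'
from h import *
T0,T=load('top0'),load('top5')
p=lambda u:((u[0]-400+.5)*.3-.5+235,(u[1]+.5)*.3-.5+190)
ex=np.array([np.cos(np.radians(-12.9)),np.sin(np.radians(-12.9))]);ey=np.array([-ex[1],ex[0]])
P=(np.mean([onz(T,p(u),.05) for u in[(500,250),(718,280)]],0)*1000)[:2]
C=(np.mean([onz(T,p(u),.026) for u in[(560,222),(677,240)]],0)*1000)[:2]+40*ex
print('tray depth',(P-[493.9,90.9])@ex,'carrier-pocket x,y',(C-P)@ex-58,(C-P)@ey)
# fresh picture after more time, and motion of the other things since the start
T2=grab('top','top6'); d=lambda a,b:np.abs(a['pixels'].astype(int)-b['pixels']).max(2)
print('tray region change',(d(T,T2)[190:310,235:355]>40).sum())
for n,r in dict(eye=(450,165,500,222),tape=(90,255,155,320),bottle=(95,140,165,215),orange=(380,170,440,230)).items():
    print(n,(d(T0,T2)[r[1]:r[3],r[0]:r[2]]>50).sum())
hand_in()
E
```

```text
tray depth 35.18246757697255 carrier-pocket x,y 2.891947691727502 -0.6573055650937988
tray region change 0
eye 0
tape 0
bottle 0
orange 0
the job is handed in; nothing more can be done
```

The globe-sweets carrier is in the tray's pocket, the tray is caught in the machine, and I've handed the job in. No verdict is reported back.

- **Placing:** I gripped the carrier by its fin and lowered it until it touched the pocket floor with about 5 N. I then let go with the tray still out.
- **Pushing:** I pushed the tray with shut fingers in small steps to about 42 mm, where the end stop began. The wrist force along the push peaked near 13 N, under the 25 N limit. On backing off the fingers came free, with no force on them.
- **Last checks:**
  - The tray reads about 35 mm in by the top camera, and two pictures a moment apart showed no change.
  - The carrier looks flat, about 3 mm from the pocket centre along x and 0.7 mm along y. The limit is 7 mm, and the calibration is good to about 2 mm.
  - The top picture shows no change at the eyeball carrier, tape roll, spray bottle or orange look-alike.
- **Disagreements:** The two cameras differed by 1–3 mm on the carrier and the plate, and by more on some tray edges and pocket points (up to about 7 mm). The fin height came out at 43 mm by triangulation against the stated 48 mm. The fit itself was confirmed by lowering into the pocket without touching the walls.

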